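Tip the pen ferrules into the assembly bowl

ROBOT

A 6-joint arm with a two-finger parallel gripper is mounted at the origin on the work surface. World frame = base frame: x ahead of the robot, y to its left, z up, the work surface at z = 0. Lengths are in mm, angles in rad, forces in N, time in s.
With the tool pointing down it reaches from about 300 to 850 mm from the base axis. Payload 5.4 kg.
Tool frame: the origin (TCP) lies midway between the tips of the shut fingers; the grasp point (between the pads) lies 19 mm behind it; z points along the fingers, y is the line along which they close (so a half turn about z gives the same grasp; the last joint's range is limited). The gripper opens to 85 mm and grips with 20 to 120 N. Pads are 22 mm wide; open, the fingers measure 114 mm over their backs; the gripper's body (76 mm by 85 mm) begins 54 mm behind the grasp point. The pads swing forward as they close: fully open they stand 13 mm farther back than shut.
Start: joints at [1.041, 0.158, 1.597, -0, 1.386, -0.21], TCP at [180.776, 545.826, 231.299] pointing down, gripper open.
Joint ranges: [-2.91, 2.91], [-0.94, 2.29], [0.18, 2.7], [-1.29, 4.43], [0.17, 2.64], [-3, 3]. Speed limits (rad/s): [2.57, 2.57, 3.14, 3.14, 3.14, 3.14].

INTERFACE

Orientations are given as a unit quaternion [w, x, y, z].
In Python, from rig import * gives the robot as it stands. The module is installed in compiled form; this text tells all that it offers.
- The arm moves only by the shell command python3 -m jog 'ROWS'. ROWS is JSON, a list that holds one entry, the list of rows, each a list of 7 numbers: the turn, a rotation vector about the tool's x, y, z in rad, then the shift along the tool's x, y, z in cm, then the opening, from 0 (shut) to 1 (fully open). In form: [[[rx, ry, rz, x, y, z, fingers], ...]]. A call has 1 to 10 rows; each row is the pose to reach, as a shift and turn from the pose commanded when the call began, along the tool's axes at that moment; what a row does not reach only later rows make up. A row lasts 1/12 s, in which the tool goes at most 41.7 mm and 7.16 degrees, less where a joint would pass 70% of its speed; a pose out of reach is approached as far as the arm can. A call with a gripper value outside its range is refused whole. The fingers move at their own pace and stop on an object; the grip force is fixed at half the most. Time passes only in rows, so rows that repeat a pose let the fingers close. It gives the time, the measured TCP pose, the force, the opening and the grip force at its end, in the units of the state.
- sense(): the state, without advancing time (a new reading comes with each control period).
- snapshot(name): name is "side" or "top"; returns a dict with "pixels" (384x512x3 uint8, blue, green, red), "fx", "fy", "cx", "cy" (pixels), "T" (4x4, takes a point from camera to world coordinates). Camera axes: x right, y down, z forward; pixel columns grow to the right and rows downward; lengths in mm; the calibration is good to about 2 mm. A picture is of the moment at which its call begins. There is no depth.
- sign_off(): hands the job in; it is judged then, once.
The state is a dict: "time": time; "joint_pos": joint angles; "qd": joint speeds; "tau": joint torques, N m; "position": TCP position; "tcp_rot": TCP orientation; "ft_force": force on the tool from outside, world axes, zero at the start; "ft_torque": the same for the moment, N m; "finger_gap": finger opening in mm; "grip_force": force on a finger pad.
Only numpy, scipy, OpenCV 4.12 (cv2) and the standard library are available. Lean on these libraries where they do the work, as an engineer would, in place of code of your own. Each camera call takes 0.05 s, during which the arm holds its last target. There are 200 camera calls.

TASK

Take the cup of brass ferrules out from under the front edge of the riser, upright enough that it keeps all eight, and pour all of them into the steel bowl. Then stand the empty cup upright in the middle of the cork coaster and let go, with the bowl left standing level on the bench; do not disturb the pliers, the pen or the jar.

Things in the scene. Friction and masses are not known exactly. Their poses are not given: they have to be found in the camera images.
- riser: Fixed wooden bench riser: board 160 (x) x 280 (y) mm, underside 150 mm above the bench, on two end panels (14 mm thick, centred 133 mm either side, from x = -55 mm back); a board of black pen barrels on top, up to 229 mm above the bench. Open at front and back. Origin on the bench under the board's centre; +x away from the robot, front edge at x = -80 mm.
- cup: Round open aluminium cup, 70 mm high, outer diameter 52 mm at the foot to 64 mm at the rim, wall 3 mm, floor 5 mm thick, about 80 g. Stands on the bench half under the riser's front edge (axis 5 to 15 mm behind it), filled with ferrules to about 40 mm. Smooth: the ferrules slide out when tipped 105 to 120 degrees. Origin: centre of its underside; z along its axis to the mouth.
- bowl: Loose round steel bowl, 130 mm across the rim, 50 mm high, foot 58 mm across, wall 3 mm, about 0.4 kg, on the open bench to one side in front of the riser. Origin at the centre of its underside, z up through its mouth.
- coaster: Round cork coaster, 100 mm across, 6 mm thick, fixed on the open bench on the other side. Origin at the centre of its underside.
- pliers: Bystander: small pliers with orange handles lying on the bench in front of the riser, between bowl and coaster, 145 mm long, 50 mm wide, 12 mm high, long along its x axis. Origin on the bench near the middle.
- pen: Bystander: a finished pen lying on the bench at the right (-y), 132 mm long, 11 mm thick, along its x axis. Origin under its middle.
- jar: Bystander: closed clear jar with black cap, 60 mm across, 80 mm high, standing at the left (+y). Origin at the centre of its underside.
- ferrule1: Brass pen ferrule, a cylinder 15 mm across and 17 mm long, about 14 g, starting in the cup (lower layer). Origin at its centre, z along its axis.
- ferrule2: Brass pen ferrule, a cylinder 15 mm across and 17 mm long, about 14 g, starting in the cup (lower layer). Origin at its centre, z along its axis.
- ferrule3: Brass pen ferrule, a cylinder 15 mm across and 17 mm long, about 14 g, starting in the cup (lower layer). Origin at its centre, z along its axis.
- ferrule4: Brass pen ferrule, a cylinder 15 mm across and 17 mm long, about 14 g, starting in the cup (lower layer). Origin at its centre, z along its axis.
- ferrule5: Brass pen ferrule, a cylinder 15 mm across and 17 mm long, about 14 g, starting in the cup (upper layer). Origin at its centre, z along its axis.
- ferrule6: Brass pen ferrule, a cylinder 15 mm across and 17 mm long, about 14 g, starting in the cup (upper layer). Origin at its centre, z along its axis.
- ferrule7: Brass pen ferrule, a cylinder 15 mm across and 17 mm long, about 14 g, starting in the cup (upper layer). Origin at its centre, z along its axis.
- ferrule8: Brass pen ferrule, a cylinder 15 mm across and 17 mm long, about 14 g, starting in the cup (upper layer). Origin at its centre, z along its axis.
There are look-alikes about, which are no part of the job. Of the things shaped like the bowl, the steel one is meant.

How it is judged (in metres and radians):
On the way, in this order (a step that is already met when the one before it is completed fails the run):
1. the cup is lifted off the bench and out in front of the riser (its foot's centre at least 20 mm in front of the front edge) with all eight ferrules in it (height (world z) of cup above 0.02 m and x of cup in the frame of riser below -0.1 m and distance between each of ferrule1, ferrule2, ferrule3, ferrule4, ferrule5, ferrule6, ferrule7, ferrule8 and cup below 0.075 m), for 0.1 s.
2. all eight ferrules lie in the bowl (horizontal distance between each of ferrule1, ferrule2, ferrule3, ferrule4, ferrule5, ferrule6, ferrule7, ferrule8 and bowl below 0.058 m and z of ferrule1 in the frame of bowl between 0 and 0.055 m and z of ferrule2 in the frame of bowl between 0 and 0.055 m and z of ferrule3 in the frame of bowl between 0 and 0.055 m and z of ferrule4 in the frame of bowl between 0 and 0.055 m and z of ferrule5 in the frame of bowl between 0 and 0.055 m and z of ferrule6 in the frame of bowl between 0 and 0.055 m and z of ferrule7 in the frame of bowl between 0 and 0.055 m and z of ferrule8 in the frame of bowl between 0 and 0.055 m), for 0.3 s.
At the end, for the whole second after the job is handed in: All eight ferrules at rest in the bowl (centres within 58 mm of its axis, below 55 mm over its underside); bowl level within 7 degrees on the bench; empty cup released, at rest and upright within 7 degrees on the coaster, foot within 25 mm of its centre (all of step 2 and linear speed of each of ferrule1, ferrule2, ferrule3, ferrule4, ferrule5, ferrule6, ferrule7, ferrule8 below 0.05 m/s and angle between each of bowl, cup's own z axis and vertical below 0.12 rad and height (world z) of bowl below 0.01 m and horizontal distance between cup and coaster below 0.025 m and height (world z) of cup between 0.003 and 0.012 m and linear speed of each of cup, bowl below 0.02 m/s); the robot touches nothing.
It fails at once if the pliers is moved more than 30 mm or tipped over (distance of pliers from where it was at the start of the episode above 0.03 m or angle between pliers's own z axis and vertical above 0.8 rad).
It fails at once if the pen is moved more than 30 mm or tipped over (distance of pen from where it was at the start of the episode above 0.03 m or angle between pen's own z axis and vertical above 0.8 rad).
It fails at once if the jar is moved more than 30 mm or tipped over (distance of jar from where it was at the start of the episode above 0.03 m or angle between jar's own z axis and vertical above 0.8 rad).
It also fails if it takes over 69 s, if anything falls off the work surface, if the arm or the gripper's body presses on something with over 40 N, if the wrist force passes 120 N, or if a joint passes its speed limit or range.

## Working session

There is one attempt and no reset: what is moved stays moved. The work goes in short steps, Python scripts to look and compute and a shell command to move; the robot and the scene stay as the last step left them, time stands still between calls to the robot, and variables do not carry over. Pictures are saved under pics/ and viewed, at most 10 in all, crops included, and the job is handed in when it is done.

```bash
mkdir -p pics; python3 - <<'E'
from rig import *
import cv2,numpy as np
np.set_printoptions(precision=4,suppress=True)
s=sense();print(s)
for n in("side","top"):
    d=snapshot(n);cv2.imwrite(f"pics/{n}0.png",d["pixels"]);print(n,d["fx"],d["fy"],d["cx"],d["cy"]);print(d["T"])
E
```

```text
{'time': 0.0, 'joint_pos': array([ 1.0409,  0.1591,  1.5983, -0.    ,  1.3862, -0.2101]), 'qd': array([ 0.0003,  0.0006, -0.0021, -0.0002,  0.0005,  0.0004]), 'tau': array([ -0.0006, -39.6019, -33.1423,  -0.0004,   0.0086,  -0.    ]), 'position': array([180.462 , 545.2763, 230.2696]), 'tcp_rot': array([-0.0003,  0.1592,  0.9872, -0.0009]), 'ft_force': array([ 0.7517, -0.5348, -0.3718]), 'ft_torque': array([-0.0227,  0.0326,  0.0046]), 'grip_force': 0.0, 'finger_gap': 85.1883326140119}
side 418.5349071810906 418.5349071810906 252.64489643586387 188.25306399231627
[[   0.836    -0.4469    0.3182   97.4035]
 [  -0.5485   -0.695     0.4649 -669.0616]
 [   0.0134   -0.5632   -0.8262 1209.563 ]
 [   0.        0.        0.        1.    ]]
top 458.1212544944768 458.1212544944768 246.07089870186618 201.51056085710675
[[   0.012    -0.9868    0.1614  358.9813]
 [  -0.9999   -0.0115    0.0038  -20.8959]
 [  -0.0018   -0.1614   -0.9869 1224.3025]
 [   0.        0.        0.        1.    ]]
```

View pics/top0.png

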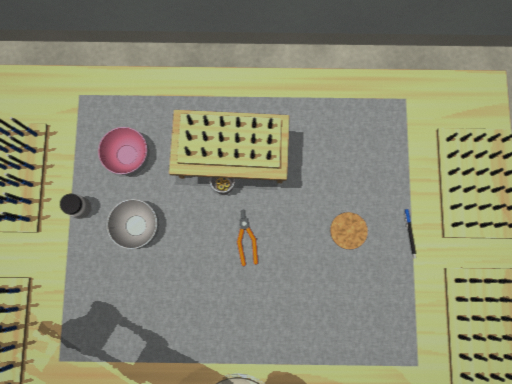

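View pics/side0.png

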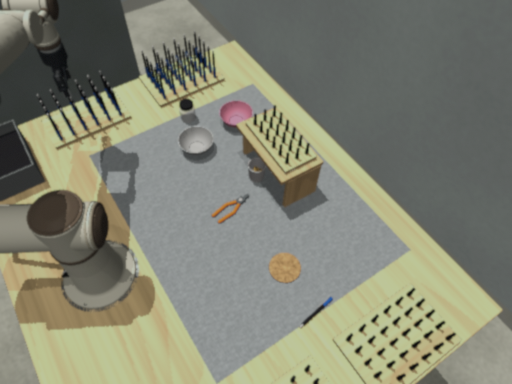

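The top view shows the steel bowl at (133,224) and the look-alike pink bowl at (123,151). The cup mouth is at (222,185), the riser at (230,145), the coaster at (349,230), the pliers at (248,238), the jar at (72,204) and the pen at (410,231). The side view shows the cup at (256,167), the steel bowl at (196,140) and the pink bowl at (236,113). Candidates for the bowl are the steel one at (133,224) and the pink one at (123,151), and I choose the steel one. The cup has only one candidate, with brass visible in it.

```bash
cat > h.py <<'E'
from rig import *
import cv2,numpy as np
from scipy.spatial.transform import Rotation as R
np.set_printoptions(precision=3,suppress=True)
def w(d,u,v,z):
    T=d["T"];r=T[:3,:3]@np.array([(u-d["cx"])/d["fx"],(v-d["cy"])/d["fy"],1]);return T[:3,3]+r*(z-T[2,3])/r[2]
def px(d,p):
    q=np.linalg.inv(d["T"])@np.r_[p,1];return q[0]/q[2]*d["fx"]+d["cx"],q[1]/q[2]*d["fy"]+d["cy"]
def pose():
    s=sense();q=s["tcp_rot"];return s,R.from_quat(q[[1,2,3,0]])
E
python3 - <<'E'
from h import *
d=snapshot("top");p=d["pixels"]
a=cv2.resize(p[130:250,90:210],(400,400),interpolation=cv2.INTER_CUBIC)
b=cv2.resize(p[160:210,160:210+0],(400,400),interpolation=cv2.INTER_CUBIC) if 0 else cv2.resize(p[100:200,165:300],(540,400),interpolation=cv2.INTER_CUBIC)
e=snapshot("side");q=e["pixels"]
c=cv2.resize(q[90:215,165:335],(544,400),interpolation=cv2.INTER_CUBIC)
cv2.imwrite("pics/c1.png",cv2.resize(cv2.vconcat([cv2.hconcat([a,b[:,:400]]),cv2.hconcat([c,np.zeros((400,256,3),np.uint8)])]),(600,600)))
for n,u,v,z in [("bowl",133,224,50),("cup",222,184,70),("coaster",349,230.5,6),("pliers",248,238,6),("jar",71,204,80),("pen",410,231,5),("rFL",168,177,165),("rFR",287,180,165),("rBL",172,111,165)]: print(n,w(d,u,v,z))
for n,u,v,z in [("bowl",196,140,50),("cup",256,166,70),("coaster",285,267.5,6)]: print(n,w(e,u,v,z))
hsv=cv2.cvtColor(p,cv2.COLOR_BGR2HSV)
m=cv2.inRange(hsv,(5,90,90),(25,255,255));m[:, :315]=0;m[:,385:]=0;m[:190]=0;m[270:]=0
ys,xs=np.nonzero(m);print("coaster c",xs.mean(),ys.mean(),w(d,xs.mean(),ys.mean(),6),len(xs))
E
```

```text
bowl [488.826 274.333  50.   ]
cup [592.568  45.892  70.   ]
coaster [ 483.071 -291.582    6.   ]
pliers [459.884 -22.566   6.   ]
jar [534.507 426.384  80.   ]
pen [ 483.755 -454.381    5.   ]
rFL [588.733 168.424 165.   ]
rFR [ 584.753 -112.86   165.   ]
rBL [752.185 165.189 165.   ]
bowl [487.353 271.884  50.   ]
cup [596.524  42.909  70.   ]
coaster [ 482.641 -293.372    6.   ]
coaster c 348.50608044901776 230.39289055191767 [ 483.342 -290.273    6.   ] 1069
```

View pics/c1.png

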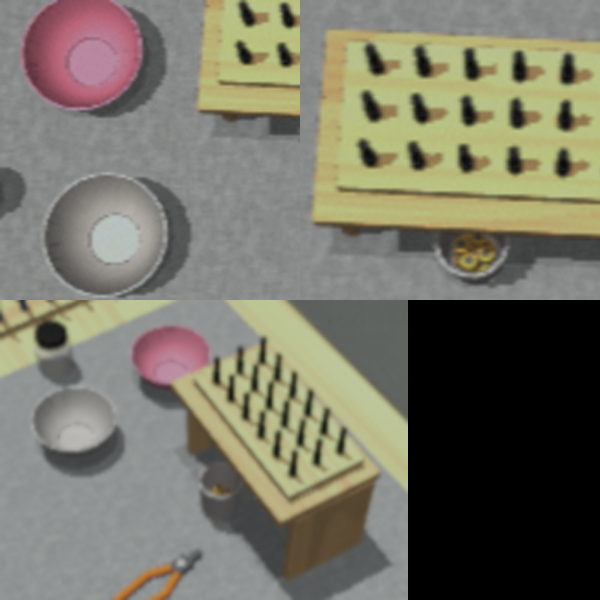

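The crop confirms the steel bowl in the lower left of the view with the pink one above it. The cup with brass rings is half under the front edge. I'll refine the riser and cup positions with a projected overlay.

```bash
cat > ov.py <<'E'
from h import *
def circ(c,r,z,n=48):
    t=np.linspace(0,2*np.pi,n+1);return np.c_[c[0]+r*np.cos(t),c[1]+r*np.sin(t),0*t+z]
def draw(d,box,k,lines):
    x0,y0,x1,y1=box;im=cv2.resize(d["pixels"][y0:y1,x0:x1],None,fx=k,fy=k,interpolation=cv2.INTER_CUBIC)
    for L,col in lines:
        P=np.array([px(d,p) for p in L]);P=((P-[x0,y0]+.5)*k).astype(np.int32)
        cv2.polylines(im,[P],False,col,1)
    return im
E
python3 - <<'E'
from ov import *
cup=(599,44);yaw=0.014;f=np.array([588.5,28])
Rz=R.from_euler("z",yaw).as_matrix()[:2,:2]
def rp(x,y,z): return np.r_[f+Rz@[x,y],z]
L=[(circ(cup,32,70),(0,255,0)),(circ(cup,26,0),(255,255,0)),([rp(0,140,150),rp(0,-140,150)],(0,0,255)),(circ((488,273),65,50),(0,255,0)),(circ((488,273),29,0),(255,255,0))]
t=draw(snapshot("top"),(100,150,300,250),4,L);s=draw(snapshot("side"),(170,120,330,220),5,L)
cv2.imwrite("pics/o1.png",cv2.resize(cv2.vconcat([t,s])[:, :800],None,fx=.66,fy=.66,interpolation=cv2.INTER_AREA))
E
```

```text
(no output)
```

View pics/o1.png

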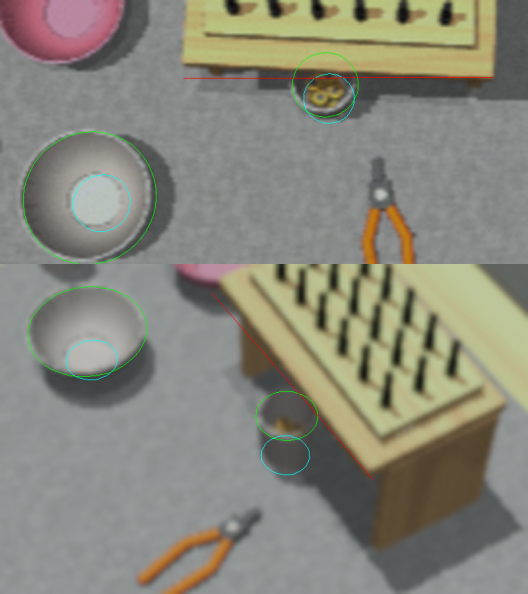

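The overlay shows the riser's front edge at x≈593 with yaw about -0.03. The cup is at about (601,45) and 8 mm behind the edge, as the task says. The bowl is at about (488,274) and the coaster at about (483,-291). Next I'll compute the first waypoint, with the tool nearly horizontal and high between the bowl and the base.

```bash
cat >> h.py <<'E'
def tgt(psi,th,roll=0):
    """tool z forward at yaw psi, th below horizontal; tool x up, y right; then roll about tool z (deg)"""
    p,t=np.radians([psi,th]);z=np.array([np.cos(p)*np.cos(t),np.sin(p)*np.cos(t),-np.sin(t)])
    y=np.array([np.sin(p),-np.cos(p),0]);M=R.from_matrix(np.c_[np.cross(y,z),y,z])
    return M*R.from_euler("z",roll,degrees=True)
def delta(p,M,grasp=True,frm=None):
    """row numbers; p = grasp point target (mm)"""
    s,Q=pose();p0=s["position"]
    if frm: p0,Q=frm
    p=np.array(p,float)
    if grasp:p=p+M.apply([0,0,19])
    r=(Q.inv()*M).as_rotvec();d=Q.inv().apply(p-p0)/10
    print("rows:",np.r_[r,d].round(3),"ang",np.degrees(np.linalg.norm(r)).round(1),"dist",np.linalg.norm(d)*10);return p,M
E
python3 - <<'E'
from h import *
s,Q=pose()
a=delta((330,250,300),Q*R.from_euler("z",1.78-.35),False)
b=delta((420,200,300),tgt(26,20),False,a)
E
```

```text
rows: [ -0.      0.      1.43  -23.469 -23.376  -6.892] ang 81.9 dist 338.3443760600946
rows: [-0.571  1.127  0.815 -3.318  9.746 -0.   ] ang 86.1 dist 102.95630140987002
```

```bash
python3 -m jog '[[[0,0,1.2,-23.5,-23.4,-6.9,1],[0,0,1.2,-23.5,-23.4,-6.9,1],[0,0,1.2,-23.5,-23.4,-6.9,1],[0,0,1.2,-23.5,-23.4,-6.9,1],[0,0,1.2,-23.5,-23.4,-6.9,1],[0,0,1.2,-23.5,-23.4,-6.9,1],[0,0,1.2,-23.5,-23.4,-6.9,1],[0,0,1.2,-23.5,-23.4,-6.9,1],[0,0,1.2,-23.5,-23.4,-6.9,1],[0,0,1.2,-23.5,-23.4,-6.9,1]]]'
python3 - <<'E'
from h import *
s,Q=pose();print(s["joint_pos"],s["position"])
b=delta((420,200,300),tgt(26,20),False)
E
```

```text
time: 1.13
position: [332.0, 247.6, 301.3]
tcp_rot: [0.001, 0.693, 0.721, 0.001]
ft_force: [0.2, 0.9, -0.1]
finger_gap: 85.7
grip_force: 0.0
[ 0.348 -0.323  1.912 -0.     1.55   0.308] [331.961 247.636 301.294]
rows: [-0.701  1.074  1.004 -5.11   8.607  0.148] ang 93.3 dist 100.10831279293457
```

```bash
python3 -m jog '[[[-0.5,0.76,0.71,-5,8.5,0,1],[-0.5,0.76,0.71,-5,8.5,0,1],[-0.5,0.76,0.71,-5,8.5,0,1],[-0.5,0.76,0.71,-5,8.5,0,1],[-0.5,0.76,0.71,-5,8.5,0,1],[-0.5,0.76,0.71,-5,8.5,0,1],[-0.5,0.76,0.71,-5,8.5,0,1],[-0.5,0.76,0.71,-5,8.5,0,1],[-0.5,0.76,0.71,-5,8.5,0,1],[-0.5,0.76,0.71,-5,8.5,0,1]]]'
python3 - <<'E'
from h import *
s,Q=pose();print(s["joint_pos"],s["position"],Q.as_matrix())
b=delta((420,200,300),tgt(20,20),False)
b=delta((478,230,200),tgt(26,0),True)
E
```

```text
time: 1.97
position: [418.5, 204.4, 294.1]
tcp_rot: [-0.101, 0.823, 0.373, 0.416]
ft_force: [-0.1, -0.5, 0.2]
finger_gap: 85.8
grip_force: 0.0
[-0.276 -0.944  2.494  0.77   1.112  0.263] [418.468 204.366 294.108] [[ 0.375  0.698  0.609]
 [ 0.531 -0.701  0.476]
 [ 0.76   0.145 -0.634]]
rows: [-0.306  0.308  0.342  0.273  0.498 -0.488] ang 31.7 dist 7.491681298287698
rows: [-0.265  0.664  0.252 -2.474  1.607 12.251] ang 43.4 dist 126.01083977009593
```

```bash
cat > log.py <<'E'
from h import *
import json
s=sense();open("log.txt","a").write(json.dumps([s[k].tolist() for k in("joint_pos","position","tcp_rot")])+"\n")
E
python3 log.py
python3 -m jog '[[[0,0,0.3,4,0,2,1],[0,0,0.3,4,0,6,1],[0,0,0.3,6,0,10,1],[0,0,0.3,6,0,10,1],[0,0,0.3,6,0,10,1]]]' >/dev/null; python3 log.py
python3 -m jog '[[[0.4,0,0,0,0,0,1],[0.4,0,0,0,0,0,1],[0.4,0,0,0,0,0,1],[0.4,0,0,0,0,0,1]]]' >/dev/null; python3 log.py
python3 -m jog '[[[0,-0.4,0,0,6,0,1],[0,-0.4,0,0,6,0,1],[0,-0.4,0,0,6,0,1],[0,-0.4,0,0,6,0,1]]]' >/dev/null; python3 log.py
python3 -m jog '[[[-0.4,0.2,0.5,0,0,0,1],[-0.4,0.2,0.5,0,0,0,1],[-0.4,0.2,0.5,0,0,0,1],[-0.4,0.2,0.5,0,0,0,1],[-0.4,0.2,0.5,0,0,0,1],[-0.4,0.2,0.5,0,0,0,1]]]' >/dev/null; python3 log.py
cat >> log.txt <<'E'
[[1.0409,0.1591,1.5983,0,1.3862,-0.2101],[180.462,545.2763,230.2696],[-0.0003,0.1592,0.9872,-0.0009]]
[[0.348,-0.323,1.912,0,1.55,0.308],[331.961,247.636,301.294],[0.001,0.693,0.721,0.001]]
E
cat > kin.py <<'E'
from h import *
import json
from scipy.optimize import least_squares
D=[json.loads(l) for l in open("log.txt")]
rz=lambda a:R.from_euler("z",a); ry=lambda a:R.from_euler("y",a)
def fkR(q,c=(0,0,0)): return rz(q[0])*ry(q[1]+q[2]+c[0])*rz(q[3])*ry(q[4]+c[1])*rz(q[5]+c[2])
def fk(q,P):
    h,sx,L2,a3,L3,y3,w,d6=P
    A=rz(q[0]);B=A*ry(q[1]);C=A*ry(q[1]+q[2]);E=C*rz(q[3]);F=E*ry(q[4])
    return np.array([0,0,h])+A.apply([sx,y3,0])+B.apply([0,0,L2])+C.apply([a3,0,L3])+E.apply([0,w,0])+F.apply([0,0,d6])
E
python3 - <<'E'
from kin import *
for q,p,t in D:
    Q=R.from_quat(np.array(t)[[1,2,3,0]]);print(np.array(q),np.array(p),(fkR(q).inv()*Q).as_rotvec())
f=lambda P:np.concatenate([fk(q,P)-p for q,p,t in D])
for L in([150,0,400,0,400,0,120,200],[150,0,400,0,400,120,0,200]):
    r=least_squares(f,L);print(r.x,np.abs(r.fun).max())
E
```

```text
[-0.276 -0.944  2.494  0.77   1.112  0.263] [418.468 204.366 294.108] [-0.     0.     1.571]
[ 0.065 -0.445  2.26   0.758  0.688  0.631] [503.53  286.701 280.714] [0.    0.    1.571]
[-0.178 -0.228  2.148  1.068  1.18   0.216] [505.125 282.179 283.553] [0.    0.    1.571]
[-0.09   0.045  1.763  0.646  1.326  0.489] [551.76  249.386 267.667] [0.    0.    1.571]
[ 0.071 -0.217  2.009  0.411  0.851  1.262] [546.714 250.925 264.631] [-0.     0.     1.571]
[ 1.041  0.159  1.598  0.     1.386 -0.21 ] [180.462 545.276 230.27 ] [ 0.    -0.     1.571]
[ 0.348 -0.323  1.912  0.     1.55   0.308] [331.961 247.636 301.294] [ 0.    -0.001  1.571]
[298.252  -0.157 385.794  47.855 519.269 119.874  -0.088 305.53 ] 0.18011103003746598
[298.252  -0.157 385.794  47.855 519.269 119.874  -0.088 305.53 ] 0.18011107921111602
```

```bash
cat >> kin.py <<'E'
P=np.array([298.252,-.157,385.794,47.855,519.269,119.874,-.088,305.53])
lo=np.array([-2.91,-.94,.18,-1.29,.17,-3]);hi=np.array([2.91,2.29,2.7,4.43,2.64,3])
rng=np.random.default_rng(0)
def fkM(q): return fkR(q)*R.from_euler("z",np.pi/2)
def ik1(p,M,q0):
    f=lambda q:np.r_[(fk(q,P)-p)/100,(fkM(q).inv()*M).as_rotvec()]
    r=least_squares(f,np.clip(q0,lo+.01,hi-.01),bounds=(lo,hi));return r.x,np.linalg.norm(r.fun)
def ik(g,M,n=14):
    p=np.array(g,float)+M.apply([0,0,19]);S=[]
    for k in range(n):
        x,e=ik1(p,M,rng.uniform(lo,hi))
        if e<1e-4 and not any(np.abs(x-y).max()<.02 for y in S):S.append(x)
    return S
def marg(q): return np.minimum(q-lo,hi-q).min()
E
timeout 500 python3 - <<'E'
from kin import *
print("grasp")
for psi in(-30,-10,10,30):
  for th in(15,25):
    for r in(0,180):
      for q in ik((601,45,45),tgt(psi,th,r)):
        if marg(q)>.05:print(psi,th,r,q,marg(q).round(2))
print("pour")
for psi in(-20,10,40):
  for r in(110,-110,70,-70):
    for q in ik((488,274,130),tgt(psi,5,r)):
      if marg(q)>.05:print(psi,r,q,marg(q).round(2))
print("place")
for psi in(-60,-30,0):
  for r in(0,180):
    for q in ik((483,-291,52),tgt(psi,20,r)):
      if marg(q)>.05:print(psi,r,q,marg(q).round(2))
E
```

```text
grasp
-30 15 0 [ 0.169  0.613  2.114  3.961  1.005 -1.88 ] 0.47
-30 15 180 [0.169 0.613 2.114 3.961 1.005 1.261] 0.47
-30 25 0 [ 0.142  0.483  2.135  4.084  0.764 -2.033] 0.35
-30 25 180 [0.142 0.483 2.135 4.084 0.764 1.109] 0.35
-10 15 0 [-0.083  0.55   2.271  3.247  0.99  -1.605] 0.43
-10 15 180 [-0.083  0.55   2.271  3.247  0.99   1.536] 0.43
-10 25 0 [-0.088  0.401  2.285  3.267  0.681 -1.632] 0.42
-10 25 180 [-0.088  0.401  2.285  3.267  0.681  1.51 ] 0.42
10 15 0 [-0.383  0.539  2.302  2.515  1.059 -1.39 ] 0.4
10 15 180 [-0.383  0.539  2.302  2.515  1.059  1.751] 0.4
10 25 0 [-0.355  0.385  2.314  2.425  0.771 -1.255] 0.39
10 25 180 [-0.355  0.385  2.314  2.425  0.771  1.886] 0.39
30 15 0 [-0.58   0.58   2.193  1.919  1.161 -1.213] 0.51
30 15 180 [-0.58   0.58   2.193  1.919  1.161  1.928] 0.51
30 25 0 [-0.538  0.442  2.211  1.808  0.951 -1.043] 0.49
30 25 180 [-0.538  0.442  2.211  1.808  0.951  2.099] 0.49
pour
-20 110 [ 0.755  0.539  2.082  4.342  1.268 -0.135] 0.09
-20 -110 [0.755 0.539 2.082 4.342 1.268 2.309] 0.09
-20 70 [ 0.755  0.539  2.082  4.342  1.268 -0.833] 0.09
10 110 [0.422 0.374 2.404 3.415 1.132 0.253] 0.3
10 -110 [0.422 0.374 2.404 3.415 1.132 2.696] 0.3
10 70 [ 0.422  0.374  2.404  3.415  1.132 -0.445] 0.3
10 -70 [ 0.422  0.374  2.404  3.415  1.132 -2.889] 0.11
40 110 [-0.112  0.348  2.457  2.281  1.256  0.603] 0.24
40 70 [-0.112  0.348  2.457  2.281  1.256 -0.095] 0.24
40 -70 [-0.112  0.348  2.457  2.281  1.256 -2.538] 0.24
place
-60 0 [-0.511  0.453  2.278  3.813  0.881 -1.838] 0.42
-60 180 [-0.511  0.453  2.278  3.813  0.881  1.303] 0.42
-30 0 [-0.978  0.382  2.424  2.599  0.927 -1.389] 0.28
-30 180 [-0.978  0.382  2.424  2.599  0.927  1.752] 0.28
0 0 [-1.276  0.463  2.258  1.692  1.133 -1.124] 0.44
0 180 [-1.276  0.463  2.258  1.692  1.133  2.017] 0.44
```

```bash
python3 - <<'E'
from kin import *
q0=sense()["joint_pos"];print(q0)
for g in((470,22,230),(470,22,130)):
  for q in ik(g,tgt(10,18,0)):
    print("W",g,q,marg(q))
    if g[2]==230:
      n=4;Ms=[q0+(q-q0)*k/n for k in range(n+1)]
      for k in range(n):
        A,B=fkM(Ms[k]),fkM(Ms[k+1]);pa,pb=fk(Ms[k],P),fk(Ms[k+1],P)
        delta(pb,B,False,(pa,A));print("  to",pb,"z",B.as_matrix()[:,2])
E
```

```text
[ 0.071 -0.217  2.009  0.411  0.851  1.262]
```

```bash
python3 - <<'E'
from kin import *
q0=sense()["joint_pos"]
for psi in (10,25):
 for x in(490,515,540):
  for z in(48,100,160,230):
   t=np.tan(np.radians(psi));g=(x,45-(601-x)*t,z)
   S=ik(g,tgt(psi,18,0),10);print(psi,g,[(q,marg(q).round(2)) for q in S])
E
```

```text
10 (490, np.float64(25.427705141360388), 48) [(array([-0.667,  0.382,  2.583,  2.247,  1.143, -1.427]), np.float64(0.12))]
10 (490, np.float64(25.427705141360388), 100) [(array([-0.667,  0.06 ,  2.668,  2.142,  1.003, -1.208]), np.float64(0.03)), (array([-2.671,  2.142,  2.669,  2.532,  0.506,  2.213]), np.float64(0.03))]
10 (490, np.float64(25.427705141360388), 160) []
10 (490, np.float64(25.427705141360388), 230) []
10 (515, np.float64(29.835879659072013), 48) [(array([-2.706,  2.255,  2.523,  2.555,  0.459,  2.191]), np.float64(0.03)), (array([-0.577,  0.399,  2.523,  2.325,  1.1  , -1.403]), np.float64(0.18))]
10 (515, np.float64(29.835879659072013), 100) [(array([-0.577,  0.119,  2.597,  2.232,  0.967, -1.221]), np.float64(0.1))]
10 (515, np.float64(29.835879659072013), 160) [(array([-0.577, -0.22 ,  2.655,  2.039,  0.815, -0.916]), np.float64(0.04))]
10 (515, np.float64(29.835879659072013), 230) [(array([-0.577, -0.563,  2.669,  1.706,  0.715, -0.46 ]), np.float64(0.03))]
10 (540, np.float64(34.244054176783635), 48) [(array([-0.505,  0.419,  2.462,  2.387,  1.06 , -1.384]), np.
[... 1168 characters left out ...]
160) [(array([-0.817, -0.062,  2.527,  1.613,  1.13 , -0.852]), np.float64(0.17))]
25 (515, np.float64(4.897541398670121), 230) [(array([-0.817, -0.339,  2.537,  1.487,  1.135, -0.558]), np.float64(0.16))]
25 (540, np.float64(16.555232852545085), 48) [(array([-0.723,  0.454,  2.371,  1.866,  1.146, -1.253]), np.float64(0.33))]
25 (540, np.float64(16.555232852545085), 100) [(array([-0.723,  0.241,  2.429,  1.795,  1.106, -1.086]), np.float64(0.27))]
25 (540, np.float64(16.555232852545085), 160) [(array([-0.723, -0.004,  2.472,  1.69 ,  1.071, -0.861]), np.float64(0.23))]
25 (540, np.float64(16.555232852545085), 230) [(array([-0.723, -0.26 ,  2.481,  1.553,  1.059, -0.58 ]), np.float64(0.22))]
```

```bash
python3 - <<'E'
from kin import *
q0=sense()["joint_pos"];M=tgt(25,20,0)
q=min(ik((505,0,210),M),key=lambda q:np.abs(q-q0).sum());print("W",q,marg(q))
n=4;Ms=[q0+(q-q0)*k/n for k in range(n+1)]
for k in range(n):
  A,B=fkM(Ms[k]),fkM(Ms[k+1]);pa,pb=fk(Ms[k],P),fk(Ms[k+1],P)
  delta(pb,B,False,(pa,A));print("  to",pb,"z",B.as_matrix()[:,2])
E
```

```text
W [-0.846 -0.323  2.554  1.453  1.136 -0.582] 0.14630549345248456
rows: [ 0.105  0.005 -0.067 -4.239  6.468  1.019] ang 7.2 dist 78.00351773141865
  to [531.516 189.874 218.457] z [ 0.442  0.432 -0.786]
rows: [ 0.076  0.131 -0.076 -2.686  4.955 -0.872] ang 9.7 dist 57.03786481026418
  to [522.829 138.071 196.223] z [ 0.514  0.517 -0.684]
rows: [-0.029  0.219 -0.103 -1.071  4.869 -2.779] ang 14.0 dist 57.07464722040281
  to [522.403  81.066 193.446] z [ 0.67   0.522 -0.529]
rows: [-0.177  0.23  -0.145 -0.145  5.937 -4.451] ang 18.6 dist 74.21481334950913
  to [521.181   7.545 203.502] z [ 0.852  0.397 -0.342]
```

```bash
python3 - <<'E'
from kin import *
delta((505,0,210),tgt(25,20,0))
E
```

```text
rows: [-0.014  0.625 -0.308 -7.486 23.692 -4.345] ang 39.9 dist 252.23447777906892
```

```bash
python3 -m jog '[[[0,0.1,-0.05,-1.2,4,-0.7,1],[0,0.2,-0.1,-2.4,7.6,-1.4,1],[0,0.3,-0.15,-3.6,11.4,-2.1,1],[0,0.4,-0.2,-4.8,15.2,-2.8,1],[-0.01,0.5,-0.25,-6,19,-3.5,1],[-0.014,0.6,-0.3,-7.2,22.8,-4.2,1],[-0.014,0.625,-0.308,-7.5,23.7,-4.35,1],[-0.014,0.625,-0.308,-7.5,23.7,-4.35,1]]]'
python3 - <<'E'
from kin import *
print(sense()["joint_pos"])
a=delta((505,0,48),tgt(25,20,0))
a=delta((601,45,48),tgt(25,20,0),True,a)
E
```

```text
time: 4.22
position: [527.7, 64.2, 213.4]
tcp_rot: [-0.14, 0.839, 0.168, 0.498]
ft_force: [0.2, -1.0, -0.8]
finger_gap: 85.6
grip_force: 0.0
[-0.623 -0.443  2.515  1.307  0.953 -0.221]
rows: [ -0.027   0.135  -0.062 -16.274   6.004   5.194] ang 8.7 dist 181.071348580375
rows: [ 0.     0.     0.     3.626 -0.021  9.963] ang 0.0 dist 106.02358228243376
```

```bash
python3 -m jog '[[[0,0.05,0,-1,5.5,0,1],[-0.027,0.135,-0.06,-2,6,1,1],[-0.027,0.135,-0.062,-6,6,2.5,1],[-0.027,0.135,-0.062,-9.5,6,3.5,1],[-0.027,0.135,-0.062,-13,6,4.5,1],[-0.027,0.135,-0.062,-16.2,6,5.2,1],[-0.027,0.135,-0.062,-16.2,6,5.2,1],[-0.027,0.135,-0.062,-16.2,6,5.2,1]]]'
python3 - <<'E'
from ov import *
print(sense()["joint_pos"])
a=delta((602,45.5,48),tgt(25,20,0),True)
c=(602,45.5);L=[(circ(c,32,70),(0,255,0)),(circ(c,26,0),(255,255,0))]
e=snapshot("side");t=draw(snapshot("top"),(180,150,300,250),5,L);s=draw(e,(190,120,310,240),5,L)
cv2.imwrite("pics/g1.png",cv2.resize(cv2.hconcat([t,s[:500]]),None,fx=.65,fy=.65,interpolation=cv2.INTER_AREA))
E
```

```text
time: 4.88
position: [519.0, 10.1, 39.1]
tcp_rot: [-0.128, 0.803, 0.173, 0.555]
ft_force: [0.8, -1.3, 1.5]
finger_gap: 85.5
grip_force: 0.0
[-0.843  0.386  2.449  1.735  1.144 -1.233]
rows: [-0.003  0.008 -0.013  4.01   0.279 10.038] ang 0.9 dist 108.1326904288074
```

View pics/g1.png

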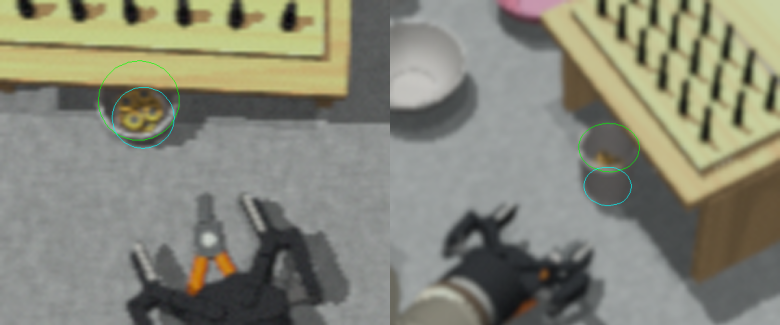

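The overlay sits on the cup at rim (140,101) in the left panel, and the gripper stands in front of it, clear above the pliers. Advancing.

```bash
python3 -m jog '[[[0,0,-0.01,0.8,0.1,2,1],[0,0.008,-0.013,1.6,0.2,4,1],[0,0.008,-0.013,2.4,0.28,6,1],[0,0.008,-0.013,3.2,0.28,8,1],[0,0.008,-0.013,3.7,0.28,9.3,1],[0,0.008,-0.013,4.1,0.28,10.5,1],[0,0.008,-0.013,4.1,0.28,10.5,1],[0,0.008,-0.013,4.1,0.28,10.5,1]]]'
python3 - <<'E'
from ov import *
c=(602,45.5);L=[(circ(c,32,70),(0,255,0)),(circ(c,26,0),(255,255,0))]
e=snapshot("side");t=draw(snapshot("top"),(180,150,300,250),5,L[:0]);s=draw(e,(190,120,310,240),5,L[:0])
cv2.imwrite("pics/g2.png",cv2.resize(cv2.hconcat([t,s[:500]]),None,fx=.65,fy=.65,interpolation=cv2.INTER_AREA))
E
```

```text
time: 5.65
position: [626.0, 54.0, 47.8]
tcp_rot: [-0.121, 0.796, 0.183, 0.564]
ft_force: [0.4, 0.0, -0.0]
finger_gap: 85.3
grip_force: 0.0
```

View pics/g2.png

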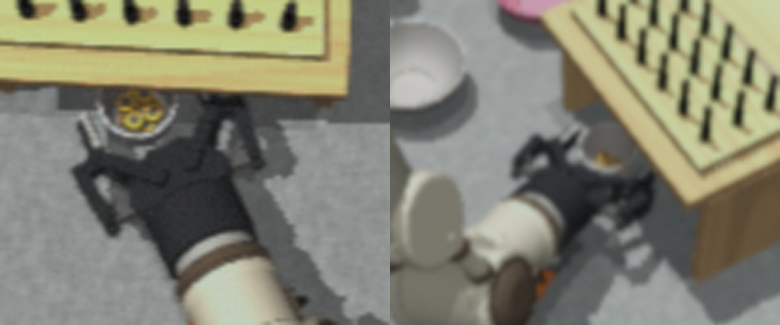

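Left panel: the fingers straddle the cup at (138,110), with the left finger at (95,130) and the right at (240,130).

```bash
python3 - <<'E'
from kin import *
s,Q=pose();print(s["joint_pos"],Q.as_matrix(),s["position"]-Q.apply([0,0,19]))
delta((603,46,45),tgt(25,18))
E
```

```text
[-0.514  0.478  2.233  2.005  1.006 -1.167] [[ 0.302  0.426  0.853]
 [ 0.152 -0.904  0.398]
 [ 0.941  0.009 -0.338]] [608.212  46.102  51.821]
rows: [-0.001  0.031  0.01  -0.742 -0.217 -0.219] ang 1.9 dist 8.035934653067887
```

```bash
python3 -m jog '[[[0,0,0,-0.3,-0.2,-0.1,1],[0,0,0,-0.6,-0.4,-0.2,1],[0,0,0,-0.6,-0.4,-0.2,1],[0,0,0,-0.6,-0.4,-0.2,1],[0,0,0,-0.6,-0.4,-0.2,0.8],[0,0,0,-0.6,-0.4,-0.2,0.7],[0,0,0,-0.6,-0.4,-0.2,0.65],[0,0,0,-0.6,-0.4,-0.2,0.6],[0,0,0,-0.6,-0.4,-0.2,0.4],[0,0,0,-0.6,-0.4,-0.2,0.2]]]'
python3 -m jog '[[[0,0,0,0,0,0,0],[0,0,0,0,0,0,0],[0,0,0,0,0,0,0],[0,0,0,0,0,0,0],[0,0,0,0,0,0,0],[0,0,0,0,0,0,0]]]'
python3 - <<'E'
from kin import *
s,Q=pose();g=s["position"]-Q.apply([0,0,19]);print(s["joint_pos"],g,Q.as_matrix()[:,2])
a=delta(g+[0,0,8],Q)
a=delta(g+[-60,-25,15],Q)
a=delta(g+[-90,-40,25],Q)
for q in ik(g+[-90,-40,25],Q): print(q,marg(q))
E
```

```text
time: 6.58
position: [618.8, 55.9, 37.8]
tcp_rot: [-0.123, 0.799, 0.18, 0.561]
ft_force: [0.3, -0.5, 1.8]
finger_gap: 59.3
grip_force: 63.7
time: 7.08
position: [618.7, 55.9, 37.8]
tcp_rot: [-0.123, 0.799, 0.18, 0.561]
ft_force: [1.0, -0.7, 3.3]
finger_gap: 59.3
grip_force: 63.7
[-0.517  0.495  2.24   2.014  1.015 -1.187] [602.559  48.301  44.292] [ 0.851  0.399 -0.341]
rows: [ 0.     0.     0.     0.752  0.005 -0.272] ang 0.0 dist 8.000000000000002
rows: [ 0.     0.     0.    -0.799 -0.286 -6.617] ang 0.0 dist 66.70832032063166
rows: [  0.      0.      0.     -1.001  -0.201 -10.11 ] ang 0.0 dist 101.61200716450787
[-0.804  0.301  2.46   1.743  1.127 -1.177] 0.2400680688453103
```

```bash
python3 -m jog '[[[0,0,0,0.5,0,-0.2,0],[0,0,0,1.4,0,-0.5,0],[0,0,0,2.3,0,-0.8,0],[0,0,0,2.8,0,-1,0],[0,0,0,2.6,0,-1.7,0],[0,0,0,2.1,0,-3,0],[0,0,0,1.6,0,-4.5,0],[0,0,0,1,0,-6,0],[0,0,0,0.5,0,-7.5,0],[0,0,0,0.2,0,-8.5,0]]]'
python3 - <<'E'
from kin import *
s,Q=pose();q0=s["joint_pos"];g=s["position"]-Q.apply([0,0,19]);print(q0,g,Q.as_matrix()[:,2])
e=snapshot("side");t=snapshot("top")
cv2.imwrite("pics/l1.png",cv2.hconcat([cv2.resize(t["pixels"][150:250,100:260],(480,300)),cv2.resize(e["pixels"][100:220,170:300],(320,300))]))
for psi in(20,30):
 for z in(130,150):
  for r in(0,60,115):
   for th in (0,20)[:1]:
    S=ik((478,300,z),tgt(psi,th,r),8);print(psi,z,r,[(q,marg(q).round(2)) for q in S])
E
```

```text
time: 7.92
position: [544.7, 22.7, 67.3]
tcp_rot: [-0.124, 0.8, 0.18, 0.56]
ft_force: [0.0, -0.4, -2.7]
finger_gap: 59.4
grip_force: 64.5
[-0.743  0.297  2.432  1.784  1.096 -1.145] [528.563  15.133  73.823] [ 0.85   0.399 -0.343]
20 130 0 [(array([ 0.343,  0.464,  2.408,  3.136,  1.301, -1.569]), np.float64(0.29))]
20 130 60 [(array([ 0.343,  0.464,  2.408,  3.136,  1.301, -0.522]), np.float64(0.29))]
20 130 115 [(array([0.343, 0.464, 2.408, 3.136, 1.301, 0.438]), np.float64(0.29))]
20 150 0 [(array([ 0.343,  0.378,  2.435,  3.135,  1.242, -1.569]), np.float64(0.26))]
20 150 60 [(array([ 0.343,  0.378,  2.435,  3.135,  1.242, -0.522]), np.float64(0.26))]
20 150 115 [(array([0.343, 0.378, 2.435, 3.135, 1.242, 0.438]), np.float64(0.26))]
30 130 0 [(array([ 0.153,  0.454,  2.438,  2.76 ,  1.338, -1.479]), np.float64(0.26))]
30 130 60 [(array([ 0.153,  0.454,  2.438,  2.76 ,  1.338, -0.431]), np.float64(0.26))]
30 130 115 [(array([0.153, 0.454, 2.438, 2.76 , 1.338, 0.529]), np.float64(0.26))]
30 150 0 [(array([ 0.153,  0.363,  2.466,  2.754,  1.28 , -1.454]), np.float64(0.23))]
30 150 60 [(array([ 0.153,  0.363,  2.466,  2.754,  1.28 , -0.407]), np.float64(0.23))]
30 150 115 [(array([0.153, 0.363, 2.466, 2.754, 1.28 , 0.553]), np.float64(0.23))]
```

View pics/l1.png

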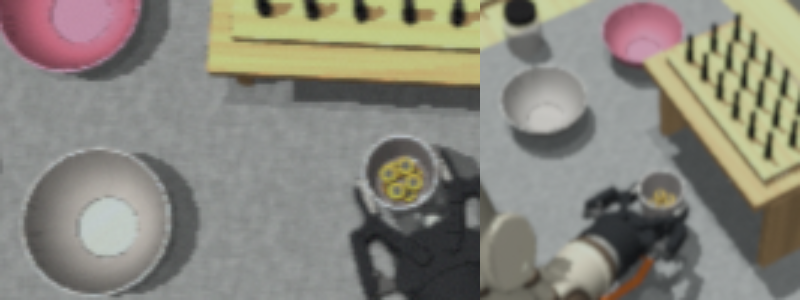

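Left panel: the cup at (400,172) is out in front of the riser with the ferrules inside, and the bowl is clear at (97,222). Next I plan the transport and pour.

```bash
cat > pour.py <<'E'
from kin import *
B=np.array([488,274.])
def pp(phi,psi=10,off=35,z=135,th=20):
    h=np.array([np.cos(np.radians(psi)),np.sin(np.radians(psi)),0]);r=np.array([h[1],-h[0]])
    return np.r_[B-off*r,z],R.from_rotvec(h*np.radians(phi))*tgt(psi,th,0)
E
python3 - <<'E'
from pour import *
s,Q=pose();q=s["joint_pos"];g=s["position"]-Q.apply([0,0,19]);print(g)
for psi in(0,10,20):
  qq=q.copy();print(psi)
  for k in(.25,.5,.75,1):
    T,M=pp(0,psi);gk=g+(T-g)*k;Mk=Q*R.from_rotvec((Q.inv()*M).as_rotvec()*k)
    qq,e=ik1(gk+Mk.apply([0,0,19]),Mk,qq);print("T",k,qq,round(e,4),marg(qq).round(2))
  for phi in range(15,136,20):
    T,M=pp(phi,psi);qq,e=ik1(T+M.apply([0,0,19]),M,qq);print(phi,qq,round(e,4),marg(qq).round(2))
T,M=pp(0,10);a=delta(T,M)
E
```

```text
[529.026  14.588  73.913]
0
T 0.25 [-0.466  0.16   2.55   2.168  0.944 -1.196] 0.0 0.15
T 0.5 [-0.068  0.089  2.559  2.743  0.755 -1.376] 0.0 0.14
T 0.75 [ 0.331  0.12   2.454  3.479  0.674 -1.762] 0.0 0.25
T 1 [ 0.632  0.216  2.275  4.093  0.751 -2.124] 0.0 0.34
15 [ 0.572  0.184  2.328  3.875  0.707 -1.724] 0.0 0.37
35 [ 0.49   0.185  2.384  3.55   0.745 -1.157] 0.0 0.32
55 [ 0.419  0.243  2.413  3.305  0.892 -0.659] 0.0 0.29
75 [ 0.373  0.353  2.408  3.18   1.102 -0.261] 0.0 0.29
95 [0.363 0.49  2.37  3.157 1.32  0.078] 0.0 0.33
115 [0.392 0.624 2.309 3.214 1.507 0.398] 0.0 0.39
135 [0.452 0.732 2.234 3.337 1.642 0.719] 0.0 0.47
10
T 0.25 [-0.503  0.166  2.542  2.081  0.971 -1.173] 0.0 0.16
T 0.5 [-0.164  0.076  2.573  2.507  0.799 -1.27 ] 0.0 0.13
T 0.75 [ 0.206  0.07   2.511  3.089  0.662 -1.542] 0.0 0.19
T 1 [ 0.518  0.132  2.38   3.695  0.647 -1.906] 0.0 0.32
15 [ 0.44   0.107  2.421  3.417  0.634 -1.46 ] 0.0 0.28
35 [ 0.337  0.124  2.459  3.079  0.729 -0.896] 0.0 0.24
55 [ 0.25   0.202  2.472  2.876  0.918 -0.461] 0.0 0.23
75 [ 0.196  0.328  2.455  2.793  1.143 -0.126] 0.0 0.
[... 156 characters left out ...]
0
T 0.25 [-0.537  0.173  2.532  1.999  0.999 -1.152] 0.0 0.17
T 0.5 [-0.256  0.074  2.576  2.291  0.856 -1.186] 0.0 0.12
T 0.75 [ 0.067  0.034  2.55   2.69   0.7   -1.323] 0.0 0.15
T 1 [ 0.369  0.059  2.462  3.174  0.602 -1.591] 0.0 0.24
15 [ 0.278  0.049  2.486  2.879  0.64  -1.136] 0.0 0.21
35 [ 0.165  0.089  2.501  2.602  0.789 -0.646] 0.0 0.2
55 [ 0.076  0.187  2.492  2.467  0.994 -0.294] 0.0 0.21
75 [ 0.023  0.324  2.463  2.425  1.207 -0.016] 0.0 0.24
95 [0.012 0.474 2.418 2.446 1.408 0.241] 0.0 0.28
115 [0.044 0.613 2.365 2.526 1.583 0.508] 0.0 0.33
135 [0.117 0.725 2.312 2.667 1.722 0.804] 0.0 0.39
rows: [ -0.247   0.001   0.094   8.624 -28.125   5.523] ang 15.1 dist 299.3143267994758
```

```bash
python3 -m jog '[[[0,0,0,1.2,-1,0,0],[-0.02,0,0,2.8,-3,0.4,0],[-0.05,0,0.02,4.2,-6,1.1,0],[-0.08,0,0.03,5.2,-9.5,1.9,0],[-0.11,0,0.04,6,-13,2.6,0],[-0.14,0,0.05,6.6,-16.5,3.2,0],[-0.17,0,0.06,7.2,-20,3.9,0],[-0.2,0,0.07,7.8,-23.5,4.6,0],[-0.23,0,0.08,8.4,-26.5,5.2,0],[-0.247,0,0.094,8.6,-28.1,5.5,0]]]'
python3 -m jog '[[[0,0,0,0,0,0,0],[0,0,0,0,0,0,0],[0,0,0,0,0,0,0]]]' >/dev/null
python3 - <<'E'
from pour import *
s,Q=pose();print(s["time"],s["joint_pos"],s["finger_gap"],s["position"]-Q.apply([0,0,19]),pp(0)[0])
delta(*pp(0))
for phi in(70,95,108,120): delta(*pp(phi))
E
```

```text
time: 8.85
position: [518.5, 251.5, 129.1]
tcp_rot: [-0.055, 0.811, 0.084, 0.577]
ft_force: [0.6, -0.7, -1.5]
finger_gap: 59.2
grip_force: 64.6
9.1 [ 0.28   0.063  2.473  3.27   0.634 -1.658] 59.011647896827476 [501.707 246.497 135.367] [481.922 308.468 135.   ]
rows: [-0.024 -0.015  0.018 -0.233 -6.424 -0.659] ang 1.9 dist 64.61983757118853
rows: [ 0.389  0.004  1.168  0.182 -7.03  -0.785] ang 70.5 dist 70.76449652682908
rows: [ 0.538  0.012  1.578  0.446 -7.065 -0.875] ang 95.5 dist 71.32533565529569
rows: [ 0.616  0.016  1.791  0.581 -7.034 -0.923] ang 108.5 dist 71.18037230989556
rows: [ 0.688  0.021  1.988  0.698 -6.978 -0.965] ang 120.5 dist 70.78450853222597
```

```bash
python3 -m jog '[[[0,0,0,0,-2,-0.2,0],[-0.02,-0.01,0.02,-0.2,-4.5,-0.5,0],[-0.02,-0.01,0.02,-0.2,-6.4,-0.65,0],[0.03,0,0.12,-0.1,-6.5,-0.67,0],[0.07,0,0.24,0,-6.6,-0.68,0],[0.12,0,0.36,0,-6.7,-0.7,0],[0.17,0,0.48,0.05,-6.8,-0.7,0],[0.21,0,0.6,0.1,-6.9,-0.72,0],[0.25,0,0.72,0.1,-6.95,-0.75,0],[0.29,0,0.84,0.1,-7,-0.76,0]]]'
python3 -m jog '[[[0,0,0,0,0,0,0],[0,0,0,0,0,0,0]]]' >/dev/null
python3 - <<'E'
from pour import *
s,Q=pose();c=Q.apply([np.cos(np.radians(20)),0,-np.sin(np.radians(20))])
print(s["time"],s["joint_pos"],s["position"]-Q.apply([0,0,19]),"tilt",np.degrees(np.arccos(c[2])),c)
for phi in(50,80,100,110,120,130): delta(*pp(phi))
E
```

```text
time: 9.93
position: [499.6, 315.6, 132.6]
tcp_rot: [-0.368, 0.77, -0.149, 0.501]
ft_force: [0.7, -0.3, -2.3]
finger_gap: 59.4
grip_force: 64.9
10.1 [ 0.273  0.16   2.472  2.923  0.836 -0.648] [482.84  307.276 135.955] tilt 45.02341651101453 [ 0.125 -0.696  0.707]
rows: [ 0.015  0.003  0.087 -0.17  -0.055 -0.01 ] ang 5.1 dist 1.7883413390837755
rows: [ 0.195  0.007  0.579 -0.06  -0.371 -0.044] ang 35.0 dist 3.7871588876636837
rows: [ 0.315  0.009  0.906  0.091 -0.531 -0.097] ang 55.0 dist 5.471776327704825
rows: [ 0.375  0.011  1.07   0.183 -0.588 -0.13 ] ang 65.0 dist 6.288814174480768
rows: [ 0.436  0.012  1.234  0.283 -0.626 -0.166] ang 75.0 dist 7.0701305118440505
rows: [ 0.496  0.014  1.398  0.388 -0.646 -0.204] ang 85.0 dist 7.806143820664417
```

```bash
python3 -m jog '[[[0.04,0,0.12,0,-0.1,0,0],[0.08,0,0.24,0,-0.15,0,0],[0.12,0,0.36,0,-0.2,0,0],[0.16,0,0.48,0,-0.3,0,0],[0.195,0,0.58,0,-0.37,0,0],[0.23,0,0.68,0,-0.4,0,0],[0.27,0,0.78,0,-0.45,0,0],[0.3,0,0.86,0.07,-0.5,-0.1,0],[0.315,0,0.91,0.1,-0.53,-0.1,0],[0.33,0,0.94,0.1,-0.55,-0.1,0]]]'
python3 -m jog '[[[0.012,0,0.033,0.02,0,0,0],[0.024,0,0.066,0.04,0,0,0],[0.036,0,0.1,0.06,0,0,0],[0.045,0,0.13,0.08,0,0,0],[0.045,0,0.13,0.08,0,0,0],[0.045,0,0.13,0.08,0,0,0],[0.045,0,0.13,0.08,0,0,0],[0.045,0,0.13,0.08,0,0,0],[0.045,0,0.13,0.08,0,0,0],[0.045,0,0.13,0.08,0,0,0]]]'
python3 - <<'E'
from pour import *
s,Q=pose();c=Q.apply([np.cos(np.radians(20)),0,-np.sin(np.radians(20))])
print(s["time"],s["position"]-Q.apply([0,0,19]),"tilt",np.degrees(np.arccos(c[2])),s["ft_force"])
e=snapshot("side");t=snapshot("top")
cv2.imwrite("pics/p1.png",cv2.hconcat([cv2.resize(t["pixels"][160:260,80:200],(400,333)),cv2.resize(e["pixels"][80:180,140:260],(400,333))]))
for phi in(120,130): delta(*pp(phi))
E
```

```text
time: 10.93
position: [498.5, 319.7, 137.4]
tcp_rot: [0.669, -0.553, 0.396, -0.3]
ft_force: [-0.5, -0.5, -2.2]
finger_gap: 59.5
grip_force: 64.9
time: 11.77
position: [498.4, 319.3, 137.7]
tcp_rot: [0.7, -0.511, 0.424, -0.264]
ft_force: [-0.4, 0.5, -1.3]
finger_gap: 59.2
grip_force: 64.9
11.7667 [481.988 309.954 135.427] tilt 110.18979707531433 [-0.387  0.452 -1.259]
rows: [ 0.064  0.012  0.159  0.165 -0.135 -0.085] ang 9.8 dist 2.294253553784305
rows: [ 0.124  0.012  0.322  0.192 -0.245 -0.095] ang 19.8 dist 3.2520101517183675
```

View pics/p1.png

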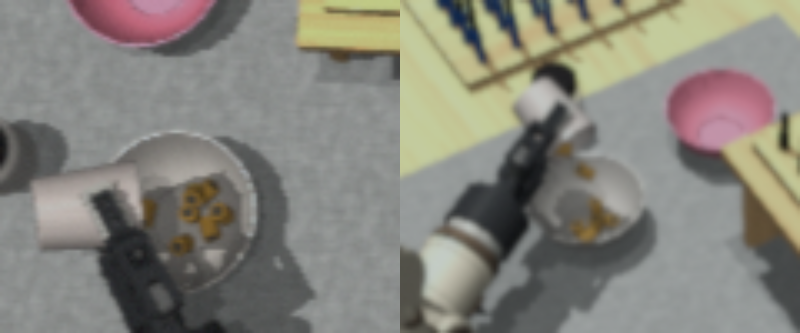

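Ferrules are falling into the bowl at (205,215), with one still at the lip at (148,210). I'll tilt further, gently.

```bash
python3 -m jog '[[[0.03,0,0.08,0.08,-0.07,-0.04,0],[0.06,0.01,0.16,0.16,-0.13,-0.08,0],[0.09,0.01,0.24,0.18,-0.2,-0.09,0],[0.124,0.01,0.32,0.2,-0.25,-0.1,0],[0.124,0.01,0.32,0.2,-0.25,-0.1,0],[0.124,0.01,0.32,0.2,-0.25,-0.1,0],[0.124,0.01,0.32,0.2,-0.25,-0.1,0],[0.124,0.01,0.32,0.2,-0.25,-0.1,0],[0.124,0.01,0.32,0.2,-0.25,-0.1,0],[0.124,0.01,0.32,0.2,-0.25,-0.1,0]]]'
python3 - <<'E'
from pour import *
e=snapshot("side");t=snapshot("top")
cv2.imwrite("pics/p2.png",cv2.hconcat([cv2.resize(t["pixels"][190:250,100:172],(480,400),interpolation=2),cv2.resize(e["pixels"][110:170,170:218],(320,400),interpolation=2)]))
delta(*pp(60))
E
```

```text
time: 12.7
position: [498.7, 316.2, 139.2]
tcp_rot: [0.761, -0.391, 0.487, -0.177]
ft_force: [0.2, -0.5, -0.7]
finger_gap: 59.2
grip_force: 64.9
rows: [-0.418  0.001 -1.146  0.384  0.62  -0.135] ang 69.9 dist 7.418350824094527
```

View pics/p2.png

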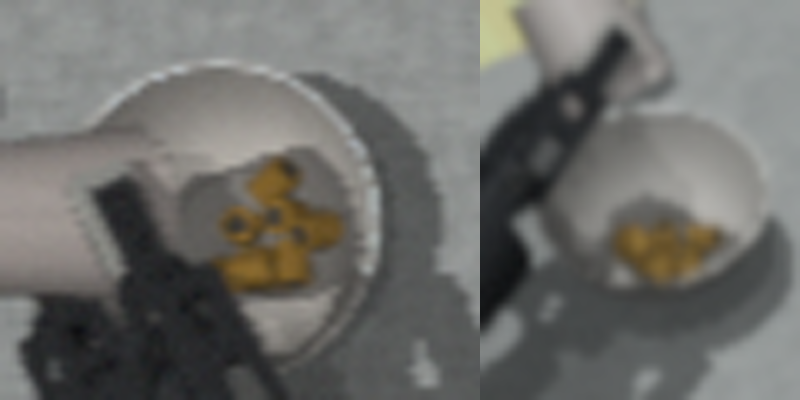

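The bowl holds a cluster of ferrules at (280,230) and none are visible outside. The wrist force dropped to about the weight of the empty cup. Rolling the cup back.

```bash
python3 -m jog '[[[-0.04,0,-0.11,0.04,0.06,0,0],[-0.08,0,-0.23,0.08,0.12,0,0],[-0.13,0,-0.35,0.12,0.19,-0.05,0],[-0.17,0,-0.47,0.16,0.25,-0.05,0],[-0.21,0,-0.58,0.2,0.31,-0.07,0],[-0.25,0,-0.7,0.24,0.37,-0.08,0],[-0.3,0,-0.81,0.28,0.43,-0.1,0],[-0.34,0,-0.92,0.32,0.5,-0.12,0],[-0.38,0,-1.04,0.36,0.56,-0.13,0],[-0.418,0,-1.146,0.384,0.62,-0.135,0]]]'
python3 - <<'E'
from pour import *
delta(*pp(0,z=150))
E
```

```text
time: 13.63
position: [498.3, 316.8, 131.6]
tcp_rot: [-0.449, 0.733, -0.222, 0.46]
ft_force: [0.4, 0.6, -1.5]
finger_gap: 59.4
grip_force: 64.9
rows: [-0.357  0.001 -0.978  1.013 -0.759 -0.339] ang 59.6 dist 13.103736420378599
```

```bash
python3 -m jog '[[[-0.04,0,-0.12,0.1,-0.1,0,0],[-0.08,0,-0.24,0.2,-0.2,-0.1,0],[-0.13,0,-0.36,0.3,-0.3,-0.1,0],[-0.17,0,-0.48,0.5,-0.4,-0.2,0],[-0.22,0,-0.6,0.6,-0.5,-0.2,0],[-0.26,0,-0.72,0.7,-0.6,-0.3,0],[-0.31,0,-0.84,0.9,-0.7,-0.3,0],[-0.357,0,-0.978,1,-0.76,-0.34,0],[-0.357,0,-0.978,1,-0.76,-0.34,0],[-0.357,0,-0.978,1,-0.76,-0.34,0]]]'
python3 - <<'E'
from pour import *
s,Q=pose();q0=s["joint_pos"];print(s["ft_force"])
q1=ik((483,-291,120),tgt(-30,20),10)[0];print(q0,q1)
Ms=[q0+(q1-q0)*k/4 for k in range(5)]
A,pa=fkM(q0),fk(q0,P)
for m in Ms[1:]:
    B_=fkM(m);pb=fk(m,P);c=B_.apply([np.cos(np.radians(20)),0,-np.sin(np.radians(20))])
    print(pb,"tilt",np.degrees(np.arccos(c[2])));delta(pb,B_,False,(pa,A));A,pa=B_,pb
t=snapshot("top");e=snapshot("side")
cv2.imwrite("pics/p3.png",cv2.hconcat([cv2.resize(t["pixels"][180:255,90:190],(440,330),interpolation=2),cv2.resize(e["pixels"][90:180,150:240],(330,330),interpolation=2)]))
E
```

```text
time: 14.47
position: [499.3, 312.5, 143.7]
tcp_rot: [-0.051, 0.816, 0.072, 0.571]
ft_force: [-0.5, 0.6, -0.9]
finger_gap: 59.3
grip_force: 64.9
[-0.506  0.641 -0.928]
[ 0.52   0.078  2.386  3.729  0.607 -1.948] [-0.978  0.085  2.494  2.481  0.738 -1.215]
[577.916 155.499 151.007] tilt 3.2323807123863357
rows: [-0.192  0.051  0.041  2.408 16.834  4.43 ] ang 11.6 dist 175.72434651976658
[601.338 -10.134 148.525] tilt 4.431951178041198
rows: [-0.173  0.013  0.04   0.217 16.506  2.717] ang 10.2 dist 167.29919025732062
[ 572.461 -167.055  135.761] tilt 3.3702163548127535
rows: [-0.157 -0.023  0.052 -1.646 15.906  0.716] ang 9.6 dist 160.06539150678447
[ 498.462 -299.927  113.502] tilt 0.0
rows: [-0.145 -0.054  0.076 -3.159 14.982 -1.347] ang 9.9 dist 153.7087317606736
```

View pics/p3.png

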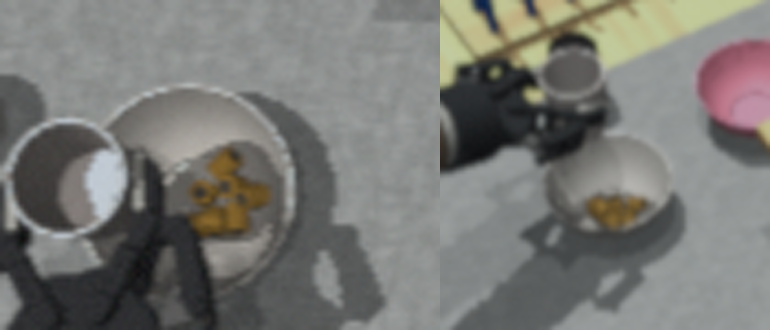

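```bash
python3 - <<'E'
from pour import *
s,Q=pose();qq=s["joint_pos"];g=s["position"]-Q.apply([0,0,19]);M0=Q
for G,M in(((522,20,115),tgt(10,20)),((483,-291,115),tgt(-35,20))):
  G=np.array(G,float);delta(G,M,True,(g+M0.apply([0,0,19]),M0))
  for k in(.25,.5,.75,1):
    gk=g+(G-g)*k;Mk=M0*R.from_rotvec((M0.inv()*M).as_rotvec()*k)
    qq,e=ik1(gk+Mk.apply([0,0,19]),Mk,qq);print(gk,qq,round(e,4),marg(qq).round(2))
  g,M0=G,M
E
```

```text
rows: [-0.003  0.001 -0.005 -3.474 29.215  0.115] ang 0.4 dist 294.21117456775994
[491.71  236.958 141.11 ] [ 0.278 -0.005  2.506  3.314  0.585 -1.675] 0.0 0.19
[501.806 164.639 132.407] [-0.011 -0.059  2.59   2.839  0.627 -1.385] 0.0 0.11
[511.903  92.319 123.703] [-0.317 -0.057  2.623  2.424  0.741 -1.178] 0.0 0.08
[522.  20. 115.] [-0.587  0.013  2.593  2.135  0.875 -1.094] 0.0 0.11
rows: [-0.738  0.     0.269 -3.34  31.213 -9.175] ang 45.0 dist 327.0436851849255
[512.25 -57.75 115.  ] [-0.714 -0.015  2.621  2.212  0.845 -1.12 ] 0.0 0.08
[ 502.5 -135.5  115. ] [-0.808 -0.006  2.612  2.331  0.806 -1.166] 0.0 0.09
[ 492.75 -213.25  115.  ] [-0.867  0.039  2.566  2.501  0.758 -1.24 ] 0.0 0.13
[ 483. -291.  115.] [-0.897  0.109  2.487  2.721  0.707 -1.343] 0.0 0.21
```

The cup at (68,178) is empty in both panels, and the ferrules lie in the bowl at (228,190). Carrying the cup to the coaster.

```bash
python3 -m jog '[[[0,0,0,-0.2,2,0,0],[0,0,0,-0.6,5,0,0],[0,0,0,-1,8.2,0,0],[0,0,0,-1.3,11.4,0,0],[0,0,0,-1.7,14.6,0,0],[0,0,0,-2.1,17.8,0,0],[0,0,0,-2.5,21,0,0],[0,0,0,-2.9,24.2,0.1,0],[0,0,0,-3.3,27,0.1,0],[0,0,0,-3.5,29,0.1,0]]]'
python3 - <<'E'
from pour import *
a=delta((483,-291,115),tgt(-35,20))
a=delta((483,-291,52),tgt(-35,20),True,a)
E
```

```text
time: 15.4
position: [539.3, 20.5, 108.3]
tcp_rot: [-0.052, 0.817, 0.068, 0.571]
ft_force: [0.2, 0.7, 0.4]
finger_gap: 59.2
grip_force: 65.0
rows: [-0.736  0.004  0.262 -3.063 30.994 -9.07 ] ang 44.8 dist 324.3874522238916
rows: [ 0.     0.     0.    -5.92   0.     2.155] ang 0.0 dist 63.00000000000001
```

```bash
python3 -m jog '[[[-0.07,0,0.03,-0.3,3,-0.8,0],[-0.15,0,0.05,-0.6,6.3,-1.7,0],[-0.23,0,0.08,-0.9,9.6,-2.7,0],[-0.31,0,0.11,-1.2,13,-3.7,0],[-0.39,0,0.14,-1.6,16.4,-4.7,0],[-0.47,0,0.17,-1.9,19.8,-5.8,0],[-0.55,0,0.2,-2.3,23.2,-6.8,0],[-0.63,0,0.22,-2.6,26.5,-7.8,0],[-0.7,0,0.25,-2.9,29.5,-8.6,0],[-0.736,0,0.262,-3,31,-9,0]]]'
python3 -m jog '[[[0,0,0,0,0,0,0],[0,0,0,0,0,0,0],[0,0,0,0,0,0,0]]]' >/dev/null
python3 - <<'E'
from pour import *
from ov import *
s,Q=pose();g=s["position"]-Q.apply([0,0,19]);c=Q.apply([np.cos(np.radians(20)),0,-np.sin(np.radians(20))]);print(s["time"],g,"tilt",np.degrees(np.arccos(c[2])),Q.as_matrix()[:,2],s["ft_force"])
a=delta((483,-291,65),tgt(-35,20));a=delta((483,-291,50),tgt(-35,20),True,a)
# cup rim in top image vs predicted
d=snapshot("top")
rim=g+26*c; print("pred rim",rim,px(d,rim))
e=snapshot("side");print(px(e,rim))
for n,f in(("top",d),("side",e)):
  u,v=map(int,px(f,rim));im=f["pixels"][v-30:v+30,u-30:u+30]
  gr=cv2.resize(cv2.cvtColor(im,cv2.COLOR_BGR2GRAY),None,fx=6,fy=6,interpolation=2)
  C=cv2.HoughCircles(gr,cv2.HOUGH_GRADIENT,1.5,40,param1=80,param2=25,minRadius=60,maxRadius=95)
  if C is not None:
    for x,y,r in C[0][:3]:print(n,x/6+u-30,y/6+v-30,r/6,w(f,x/6+u-30,y/6+v-30,rim[2]))
E
```

```text
time: 16.23
position: [499.3, -299.8, 109.7]
tcp_rot: [0.172, 0.782, -0.247, 0.546]
ft_force: [-0.0, -0.2, -1.3]
finger_gap: 59.2
grip_force: 65.0
16.4833 [ 484.649 -285.76   115.09 ] tilt 0.24240611959166627 [ 0.772 -0.534 -0.346] [ 0.011  0.016 -1.078]
rows: [-0.006  0.004  0.003 -4.636  0.532  1.885] ang 0.4 dist 50.328057516076576
rows: [ 0.     0.     0.    -1.41   0.     0.513] ang 0.0 dist 15.0
pred rim [ 484.749 -285.806  141.089] (np.float64(359.0532441077938), np.float64(224.14094639346027))
(np.float64(287.7323658033401), np.float64(245.60725069247334))
top 359.125 224.375 12.599999 [ 484.192 -285.96   141.089]
top 352.125 228.625 11.25 [ 473.861 -269.084  141.089]
side 289.125 242.875 13.75 [ 493.131 -280.993  141.089]
side 287.625 249.625 11.400001 [ 477.137 -295.778  141.089]
```

```bash
python3 -m jog '[[[0,0,0,-1,0.1,0.4,0],[0,0,0,-2.2,0.3,0.9,0],[0,0,0,-3.4,0.5,1.4,0],[0,0,0,-4.6,0.53,1.9,0],[0,0,0,-5.3,0.53,2.15,0],[0,0,0,-5.7,0.53,2.3,0],[0,0,0,-5.7,0.53,2.3,0],[0,0,0,-5.7,0.53,2.3,0]]]'
python3 - <<'E'
from pour import *
s,Q=pose();print(s["position"]-Q.apply([0,0,19]),s["ft_force"])
delta((483,-291,50),Q)
E
```

```text
time: 17.25
position: [498.3, -302.2, 47.9]
tcp_rot: [0.171, 0.783, -0.244, 0.546]
ft_force: [-0.8, -0.3, -0.5]
finger_gap: 58.9
grip_force: 65.0
[ 483.68  -292.072   54.46 ] [-0.753 -0.259 -0.455]
rows: [ 0.     0.     0.    -0.459 -0.05   0.044] ang 0.0 dist 4.637292714634485
```

```bash
python3 -m jog '[[[0,0,0,-0.1,0,0.03,0],[0,0,0,-0.2,0,0.07,0],[0,0,0,-0.3,0,0.1,0],[0,0,0,-0.38,0,0.14,0],[0,0,0,-0.38,0,0.14,0],[0,0,0,-0.38,0,0.14,0]]]'
python3 - <<'E'
from pour import *
s,Q=pose();print(s["position"]-Q.apply([0,0,19]),s["ft_force"])
E
```

```text
time: 17.75
position: [498.3, -302.6, 43.8]
tcp_rot: [0.171, 0.783, -0.244, 0.546]
ft_force: [0.1, 0.2, -1.0]
finger_gap: 59.1
grip_force: 65.0
[ 483.667 -292.441   50.383] [ 0.107  0.17  -0.968]
```

```bash
for i in 1; do :; done; python3 -m jog '[[[0,0,0,-0.07,0,0.025,0],[0,0,0,-0.07,0,0.025,0],[0,0,0,-0.07,0,0.025,0]]]' | sed -n 2,4p
python3 -m jog '[[[0,0,0,-0.07,0,0.025,0],[0,0,0,-0.07,0,0.025,0],[0,0,0,-0.07,0,0.025,0]]]' | sed -n 2,4p
```

```text
position: [498.6, -302.9, 43.7]
tcp_rot: [0.172, 0.782, -0.244, 0.547]
ft_force: [-1.5, 0.7, 2.8]
position: [498.9, -303.1, 43.7]
tcp_rot: [0.172, 0.782, -0.244, 0.548]
ft_force: [-3.1, 1.7, 6.2]
```

```bash
python3 -m jog '[[[0,0,0,0.07,0,-0.025,0],[0,0,0,0.07,0,-0.025,0.6],[0,0,0,0.07,0,-0.025,0.7],[0,0,0,0.07,0,-0.025,0.8],[0,0,0,0.07,0,-0.025,0.9],[0,0,0,0.07,0,-0.025,1],[0,0,0,0.07,0,-0.025,1],[0,0,0,0.07,0,-0.025,1],[0,0,0,0.07,0,-0.025,1]]]'
python3 - <<'E'
from pour import *
s,Q=pose();qq=s["joint_pos"];z=Q.as_matrix()[:,2];print(qq,z)
for k in(30,60,80,100):
  for dz in(0,30):
    x,e=ik1(s["position"]-k*z+[0,0,dz],Q,qq);print(k,dz,x,round(e,4),marg(x).round(2))
E
```

```text
time: 19.0
position: [498.2, -302.5, 42.9]
tcp_rot: [0.171, 0.783, -0.244, 0.546]
ft_force: [0.9, 0.0, -0.2]
finger_gap: 85.2
grip_force: 0.0
[-0.902  0.393  2.416  2.786  0.903 -1.451] [ 0.771 -0.535 -0.345]
30 0 [-0.936  0.312  2.5    2.747  0.91  -1.439] 0.0 0.2
30 30 [-0.936  0.165  2.537  2.708  0.809 -1.38 ] 0.0 0.16
60 0 [-0.979  0.218  2.587  2.694  0.91  -1.419] 0.0 0.11
60 30 [-0.979  0.045  2.627  2.64   0.791 -1.338] 0.0 0.07
80 0 [-1.015  0.143  2.649  2.647  0.903 -1.398] 0.0 0.05
80 30 [-1.015 -0.056  2.692  2.576  0.769 -1.292] 0.0 0.01
100 0 [-1.031  0.101  2.7    2.653  0.927 -1.41 ] 0.0342 0.0
100 30 [-0.872 -0.032  2.7    2.924  0.785 -1.502] 0.1342 0.0
```

```bash
python3 -m jog '[[[0,0,0,0,0,-0.7,1],[0,0,0,0,0,-1.6,1],[0,0,0,0,0,-2.6,1],[0,0,0,0,0,-3.6,1],[0,0,0,0,0,-4.6,1],[0,0,0,0,0,-5.6,1],[0,0,0,0,0,-6.6,1],[0,0,0,0,0,-7.6,1],[0,0,0,0,0,-7.8,1],[0,0,0,0,0,-7.8,1]]]'
python3 - <<'E'
from pour import *
from ov import *
for n in("top","side"):
  d=snapshot(n);rim=np.array([483.7,-292.4,76]);u,v=map(int,px(d,rim));gr=cv2.resize(cv2.cvtColor(d["pixels"][v-30:v+30,u-30:u+30],cv2.COLOR_BGR2GRAY),None,fx=6,fy=6,interpolation=2)
  C=cv2.HoughCircles(gr,cv2.HOUGH_GRADIENT,1.5,40,param1=80,param2=25,minRadius=60,maxRadius=95)
  print(n,px(d,rim))
  if C is not None:
    for x,y,r in C[0][:3]:print(x/6+u-30,y/6+v-30,r/6,w(d,x/6+u-30,y/6+v-30,76))
  if n=="top":
    h=cv2.cvtColor(d["pixels"],cv2.COLOR_BGR2HSV);m=cv2.inRange(h,(12,140,60),(28,255,255));m[:185]=0;m[260:]=0;m[:,:90]=0;m[:,200:]=0
    k,_,st,ce=cv2.connectedComponentsWithStats(m);print([(c.round(1),s[4]) for c,s in zip(ce[1:],st[1:])])
    C=cv2.HoughCircles(cv2.resize(cv2.cvtColor(d["pixels"][185:265,90:180],cv2.COLOR_BGR2GRAY),None,fx=4,fy=4),cv2.HOUGH_GRADIENT,1.5,100,param1=80,param2=30,minRadius=85,maxRadius=115)
    print("bowl",None if C is None else [(c[0]/4+90,c[1]/4+185,w(d,c[0]/4+90,c[1]/4+185,50)) for c in C[0]])
cv2.imwrite("pics/f.png",cv2.hconcat([cv2.resize(snapshot("top")["pixels"][185:265,320:400],(300,300)),cv2.resize(d["pixels"][200:300,240:340],(300,300))]))
E
```

```text
time: 19.83
position: [437.6, -260.5, 70.0]
tcp_rot: [0.172, 0.783, -0.245, 0.546]
ft_force: [0.2, -0.1, 0.0]
finger_gap: 85.1
grip_force: 0.0
top (np.float64(355.4385165008852), np.float64(227.50113345935864))
357.625 227.875 12.2 [ 482.82  -297.871   76.   ]
347.625 230.375 12.099999 [ 476.215 -272.583   76.   ]
[(array([141.3, 225.3]), np.int32(121)), (array([137.3, 223.5]), np.int32(6))]
bowl [(np.float32(132.5625), np.float32(224.5625), array([487.356, 275.385,  50.   ]))]
side (np.float64(286.9331756873954), np.float64(257.40706376327455))
288.875 258.125 10.599999 [ 487.159 -297.38    76.   ]
```

```bash
python3 -m jog '[[[0,0,0,0,0,0,1],[0,0,0,0,0,0,1],[0,0,0,0,0,0,1],[0,0,0,0,0,0,1],[0,0,0,0,0,0,1],[0,0,0,0,0,0,1]]]' >/dev/null; python3 -c "
from rig import *
print(sign_off())"
```

```text
the job is handed in; nothing more can be done
None
```

I handed the job in at about 20 s of the 69 s allowed, with no verdict returned: the cup looked empty in both views, the ferrules lie in the steel bowl (too clustered to count all eight), and the cup stands released about 6 mm from the coaster's centre by measurement, though I had no picture left to view it there.

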